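Lock the retaining bar over a vial cradle

ROBOT

A 6-joint arm with a two-finger parallel gripper is mounted at the origin on the work surface. World frame = base frame: x ahead of the robot, y to its left, z up, the work surface at z = 0. Lengths are in mm, angles in rad, forces in N, time in s.
With the tool pointing down it reaches from about 400 to 825 mm from the base axis. Payload 7 kg.
Tool frame: the origin (TCP) lies on the centre line of the jaws, within the pads' length; the fingertips stand 11 mm ahead of it and the grasp point (between the pads) lies 8 mm behind it (ctrl.tcp_to_tips is the distance from the TCP to the fingertips, in mm); z points along the fingers, y is the line along which they close (so a half turn about z gives the same grasp; the last joint's range is limited). The gripper opens to 85 mm and grips with 20 to 120 N. Pads are 22 mm wide; open, the fingers measure 114 mm over their backs; the gripper's body (76 mm by 85 mm) begins 54 mm behind the grasp point. The pads swing forward as they close: fully open they stand 13 mm farther back than shut.
Start: joints at [1.518, 0.359, 0.012, 0, -1.224, -0.288], TCP at [225.621, 636.153, 242.302] pointing down, gripper open.
Joint ranges: [-3.07, 3.07], [-1.43, 2.12], [-1.02, 1.25], [-3.03, 1.67], [-3.05, -0], [-3.03, 3.03]. Speed limits (rad/s): [2.39, 2.39, 3.01, 3.14, 3.14, 3.14].

INTERFACE

Orientations are given as a unit quaternion [x, y, z, w].
In Python, from rig import ctrl gives the robot as it stands.
- The arm moves only by the shell command python3 -m jog 'ROWS'. ROWS is JSON, a list of rows, each an object of numbers: "dx", "dy", "dz": the shift along the tool's x, y, z in m; "spin": the turn about the tool's z in degrees; "jaw": the opening, from 0 (shut) to 1 (fully open). In form: [{"dx": .., "dy": .., "dz": .., "spin": .., "jaw": ..}, ...]. A call has 1 to 8 rows; each row shifts and turns the commanded pose from where the row before left it, along the tool's axes as they then stand; what a row does not reach is not made up. A row lasts 1/10 s, in which the tool goes at most 50 mm and 8.59 degrees, less where a joint would pass 70% of its speed; a pose out of reach is approached as far as the arm can. A call is refused whole if a number of a shift passes 0.05 or a number of a turn 8.59, either way. A call with a gripper value outside its range is refused whole. The fingers move at their own pace and stop on an object; the grip force is fixed at half the most. Time passes only in rows, so rows that do not move let the fingers close. It gives the time, the measured TCP pose, the force and the opening at its end, in the units of the state.
- ctrl.state(): the state, without advancing time (a new reading comes with each control period).
- ctrl.capture(name): name is "side" or "top"; returns (picture, depth): 400x640x3 uint8, red, green, blue; 400x640 float32, mm along the optical axis (not along the pixel's ray), 0 where there is no reading.
- ctrl.get_calibration(name): a dict with "intrinsics" (3x3 intrinsics, pixels), "k1" (the pictures are not rectified: a ray, as slopes to the right and down, at radius r is drawn at 1 + k1 r^2 times it, then the intrinsics apply), "extrinsics" (4x4, takes a point from camera to world coordinates). Camera axes: x right, y down, z forward; pixel columns grow to the right and rows downward; lengths in mm; the calibration is good to about 2 mm. A picture is of the moment at which its call begins. get_calibration takes no time and is no camera call.
- ctrl.close_job(): hands the job in, once; it reports no verdict.
Trained networks look in the newest picture that a camera, given by its name, has taken for a name from the list of things; names that differ only in an ending like _2 or _b are one class to them, and where a whole thing is asked for, a point or a joint stands for the part that bears it (a point fixed in the world has none). Each returns a list of dicts, best first, with "score" (0 to 1); they miss things now and then, are a little off and sometimes report something else, mostly with a low value. They report only what shows in the picture. A call takes as long as a camera call. They do not tell look-alikes from the thing itself.
- ctrl.boxes_of(camera, label): "uv" ([column, row] in pixels, amid what is visible of it).
The state is a dict: "time": time; "joint_positions": joint angles; "joint_vel": joint speeds; "tau": joint torques, N m; "ee_pos": TCP position; "ee_rot": TCP orientation; "wrist_force": force on the tool from outside, world axes, zero at the start; "torque": the same for the moment, N m; "opening": opening from 0.0 (shut) to 1.0 (fully open).
Only numpy, scipy, OpenCV 4.12 (cv2) and the standard library are available. Lean on these libraries where they do the work, as an engineer would, in place of code of your own. Each camera call takes 0.05 s, during which the arm holds its last target. There are 200 camera calls.

TASK

Fit the loose metal retaining bar over the vial cradle: tilt its oblong eye past the wide head of the stud, then lower the other end so that its square hole drops over the tapered peg and the bar lies flat on both supports, held under the stud's head. Let go of it, then press down firmly on the bar to make sure that it is fully seated, and leave it there. Do not shift or tip the tray, the bottle or the jar.

Things in the scene. Friction and masses are not known exactly. Their poses are not given: they have to be found in the camera images.
- bar: Loose steel plate 200 (x) x 40 (y) x 5 mm, 0.16 kg, grey upright grip fin: 60 long (x), 14 thick (y), 40 high. Origin: centre of the fin, half-way up, by the centre of mass; z up. Underside at z -25, plate top -20, fin top +20; plate from x -105 to +95. Oblong eye in the -x end: x -95 to -45, 24 wide, so a 10 mm strip at the tip; square hole in the +x end. Lies flat, left or right of the cradle.
- bar_eye (a point): Centre of the bar's oblong eye (50 mm along x, 24 mm across y), on the plate's underside, 70 mm in -x from the bar's origin. Axes as the bar's. When seated it is 14 mm in +x from the stud's axis, and the inner edge of the strip at the tip is 11 mm in -x from that axis. The eye is shorter than the stud's head, so the level bar cannot pass it.
- bar_hole (a point): Centre of the bar's square hole (26 x 26 mm), on the plate's underside, 73 mm in +x from the bar's origin. Axes as the bar's. When seated it is over the peg, within 5 mm of the peg's axis, and the plate lies on the peg's block.
- cradle: Fixed cradle: base 235 x 84 x 10 mm, a grey support block 55 mm high at each end, two empty stoppered glass vials lying crosswise between (tops at 48 mm). Origin: centre of the underside, on the bench, z up. x runs from the stud end (-x, farther from the robot) to the peg end (+x): stud at x -78.5, peg at +78.5 mm. The seated bar's axes lie along the cradle's, its fin 5 mm in +x from the cradle's middle.
- stud (a point): Stud's axis at its block's top face (24 mm in x, 44 in y). Axes as the cradle's. Stem 10 mm thick; T head 58 (x) x 16 (y) x 6 mm centred on it, underside 18 and top 24 mm above here. To hook: tip the bar 20 to 40 degrees, eye end down, pass the strip at its tip down beyond the head's -x end, draw the bar to +x so the strip goes under the head nearly to the stem, then lower the other end.
- peg (a point): On the axis of the tapered locating peg, at its support block's top face (40 mm in x, 44 mm in y, 55 mm above the bench). Axes as the cradle's. The peg is 16 mm high, 16 mm thick at its foot (up to 4 mm) and tapers to 8 mm at its top.
- tray: Bystander: an open white tray of grey stoppers, 160 x 110 x 35 mm, loose, at the other side of the cradle from the bar. Origin: centre of its underside, z up.
- bottle: Bystander: a glass bottle with a red cap, 76 mm thick and 150 mm high, loose, beside the cradle's far end. Origin: centre of its underside, z up.
- jar: Bystander: a glass jar with a white cap, 64 mm thick and 75 mm high, loose, beside the cradle's far end. Origin: centre of its underside, z up.
There are look-alikes about, which are no part of the job. Of the things shaped like the bar, the steel one is meant.

How it is judged (in metres and radians):
On the way, in this order (a step that is already met when the one before it is completed fails the run):
1. the bar is hooked under the stud's head, lies flat on both supports with the peg in its square hole, and is let go (horizontal distance between bar_hole and peg below 0.01 m and horizontal distance between bar_eye and stud below 0.026 m and z of bar_hole in the frame of peg between -0.004 and 0.004 m and z of bar_eye in the frame of stud between -0.004 and 0.004 m and angle between bar's own z axis and vertical below 0.05 rad and contact force between the fingers and bar below 0.2 N), for 0.2 s.
2. the seated bar is pressed down on its supports with more than 5 N in all (its own weight is 1 to 2.2 N) (horizontal distance between bar_hole and peg below 0.01 m and horizontal distance between bar_eye and stud below 0.026 m and z of bar_hole in the frame of peg between -0.004 and 0.004 m and z of bar_eye in the frame of stud between -0.004 and 0.004 m and angle between bar's own z axis and vertical below 0.05 rad and contact force between bar and cradle above 5 N), for 0.1 s.
At the end, for the whole second after the job is handed in: The bar is at rest, level to 0.05 rad, its underside within 4 mm of both support faces, the centre of its square hole within 10 mm of the peg's axis and the centre of its eye within 26 mm of the stud's axis, so that it lies under the stud's head (horizontal distance between bar_hole and peg below 0.01 m and horizontal distance between bar_eye and stud below 0.026 m and z of bar_hole in the frame of peg between -0.004 and 0.004 m and z of bar_eye in the frame of stud between -0.004 and 0.004 m and angle between bar's own z axis and vertical below 0.05 rad and linear speed of bar below 0.02 m/s); the robot touches nothing.
It fails at once if the tray is shifted more than 40 mm or tipped (distance of tray from where it was at the start of the episode above 0.04 m or angle between tray's own z axis and vertical above 0.5 rad).
It fails at once if the bottle is shifted more than 40 mm or tipped (distance of bottle from where it was at the start of the episode above 0.04 m or angle between bottle's own z axis and vertical above 0.5 rad).
It fails at once if the jar is shifted more than 40 mm or tipped (distance of jar from where it was at the start of the episode above 0.04 m or angle between jar's own z axis and vertical above 0.5 rad).
It also fails if it takes over 51 s, if anything falls off the work surface, if the arm or the gripper's body presses on something with over 40 N, if the wrist force passes 120 N, or if a joint passes its speed limit or range.

## Working session

There is one attempt and no reset: what is moved stays moved. The work goes in short steps, Python scripts to look and compute and a shell command to move; the robot and the scene stay as the last step left them, time stands still between calls to the robot, and variables do not carry over. Pictures are saved under pics/ and viewed, on a budget of 10 in all, crops included, one or two more only if the job needs it, and the job is handed in when it is done.

```bash
ls; mkdir -p pics
cat > h.py <<'E'
import numpy as np, cv2
from rig import ctrl
from scipy.spatial.transform import Rotation as R
def cap(cam,save=None):
    im,d=ctrl.capture(cam)
    if save: cv2.imwrite('pics/'+save,im[:,:,::-1])
    return im,d
def pts(cam,uv,z):
    c=ctrl.get_calibration(cam);K=np.array(c['intrinsics']);E=np.array(c['extrinsics'])
    uv=np.atleast_2d(np.asarray(uv,float));s=np.c_[(uv[:,0]-K[0,2])/K[0,0],(uv[:,1]-K[1,2])/K[1,1]]
    q=s.copy()
    for _ in range(10): q=s/(1+c['k1']*(q**2).sum(1,keepdims=True))
    P=np.c_[q,np.ones(len(q))]*np.asarray(z,float).reshape(-1,1)
    return P@E[:3,:3].T+E[:3,3]
def cloud(cam,d):
    v,u=np.mgrid[:d.shape[0],:d.shape[1]]
    P=pts(cam,np.c_[u.ravel(),v.ravel()],d.ravel());P[d.ravel()==0]=np.nan
    return P.reshape(*d.shape,3)
E
python3 - <<'E'
from h import *
np.set_printoptions(precision=1,suppress=True)
for cam in('top','side'):
    im,d=cap(cam,cam+'0.png');C=cloud(cam,d);np.savez('pics/'+cam+'0',im=im,d=d,C=C)
    print(cam,ctrl.get_calibration(cam))
    for n in['bar','bar_eye','bar_hole','cradle','stud','peg','tray','bottle','jar']:
        for b in ctrl.boxes_of(cam,n)[:3]:
            u,v=map(int,map(round,b['uv']));print(n,round(b['score'],2),u,v,C[v,u])
print(ctrl.state())
E
```

```text
pics
top {'intrinsics': array([[483.1,   0. , 319.2],
       [  0. , 483.1, 199.5],
       [  0. ,   0. ,   1. ]]), 'k1': -0.10775866186688514, 'extrinsics': array([[   0.1,   -1. ,    0.2,  327.3],
       [  -1. ,   -0.1,    0. ,   53.9],
       [   0. ,   -0.2,   -1. , 1416.7],
       [   0. ,    0. ,    0. ,    1. ]])}
bar 0.98 210 179 [631. 424.   6.]
bar 0.91 257 229 [496.7 251.8  44.7]
bar 0.91 207 254 [407.  390.5   7.3]
bar_eye 0.96 203 254 [403.8 395.8  33. ]
bar_eye 0.79 260 225 [513.2 249.2  15.5]
bar_eye 0.69 203 176 [628.9 436.5  43.7]
bar_hole 0.96 203 256 [398.5 396.4  26.4]
bar_hole 0.91 207 180 [618.5 422.2  44.4]
bar_hole 0.69 345 143 [788.4  35.9  45.7]
cradle 0.67 347 223 [555.9  -2.6  13.6]
stud 0.87 340 226 [540.1  17.3  40.4]
peg 0.64 342 226 [540.6  11.6  42. ]
tray 0.64 436 252 [ 508.9 -274.5    4.2]
bottle 0.81 448 179 [ 703.1 -263.2  114.6]
jar 0.87 273 153 [719.6 239.3  71.4]
side {'intrinsics': array([[411.6,   0. , 321.1],
       [  0. , 411.6, 205.6],
       [  0. ,   0. ,   1. ]]), 'k1': -0.0028745479671405194, 'extrinsics': array([[   0.9,   -0.3,    
[... 408 characters left out ...]
 18.7]
bar_hole 0.94 388 213 [818.1  20.    7.8]
bar_hole 0.88 267 202 [505.4 247.7  11. ]
cradle 0.76 316 240 [556.3   1.7  19.6]
stud 0.74 313 243 [531.9 -28.4  42.7]
peg 0.89 313 240 [541.9  -8.4  33.7]
tray 0.91 346 313 [ 502.9 -255.5   15.6]
bottle 0.71 433 278 [ 702.6 -311.    86.1]
jar 0.71 330 180 [717.3 212.6  50.2]
{'time': 1.0, 'joint_positions': array([ 1.5,  0.4,  0. , -0. , -1.2, -0.3]), 'joint_vel': array([ 0., -0.,  0.,  0., -0., -0.]), 'tau': array([ -0. , -58.3,  29.4,   6.9,  -0. ,  -0. ]), 'ee_pos': array([225.6, 636.1, 242.3]), 'ee_rot': array([ 1. , -0.2, -0. , -0. ]), 'wrist_force': array([ 0.1, -0.6,  0.9]), 'torque': array([0., 0., 0.]), 'opening': 0.999670802186652}
```

Run:
```python
import cv2
t=cv2.imread('pics/top0.png')[110:310,160:480];s=cv2.imread('pics/side0.png')[140:350,190:490]
cv2.imwrite('pics/t0c.png',cv2.resize(t,None,fx=2.5,fy=2.5,interpolation=3));cv2.imwrite('pics/s0c.png',cv2.resize(s,None,fx=2.6,fy=2.6,interpolation=3))
```

```text
(no output)
```

View pics/t0c.png

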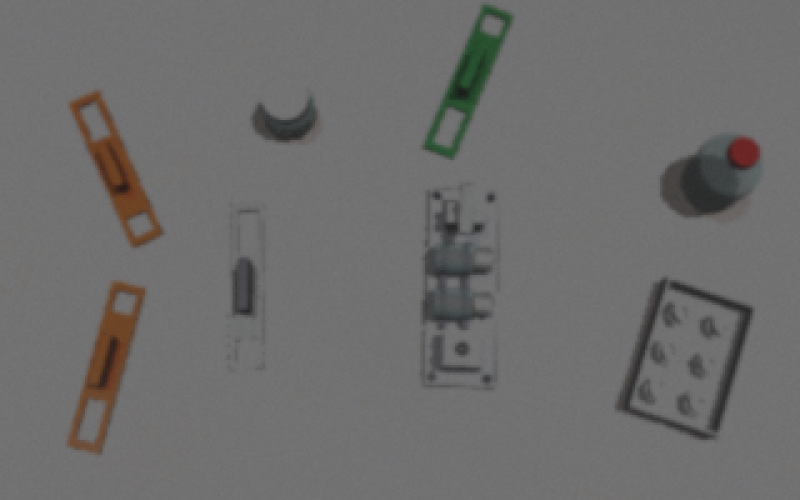

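View pics/s0c.png

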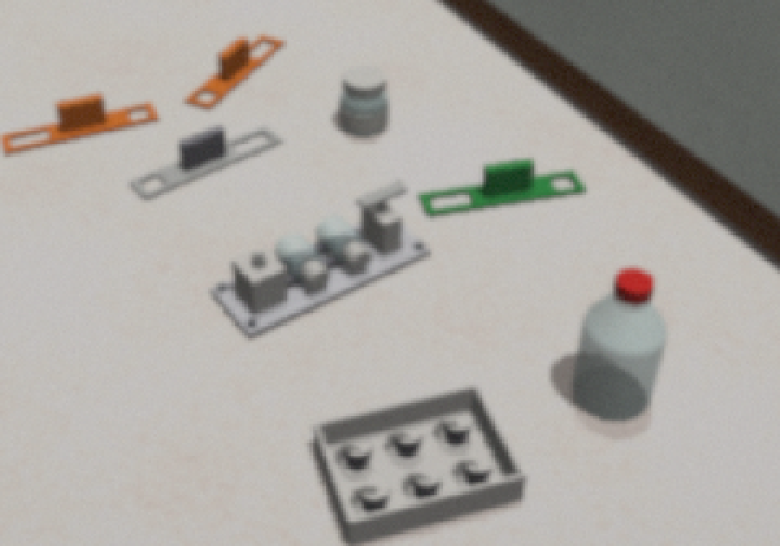

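The steel bar lies at top pixel (258,225), with its eye end pointing away from the robot. The cradle is at (343,226), the orange and green bars are decoys, and the jar is at (273,153). Next I'll look closer and fit the geometry.

Run:
```python
from h import *
np.set_printoptions(precision=1,suppress=True)
f=np.load('pics/top0.npz');im=f['im'];C=f['C']
c=im[185:270,248:368].astype(float);lo,hi=np.percentile(c,[1,99.5]);c=np.clip((c-lo)/(hi-lo),0,1)*255
cv2.imwrite('pics/t0z.png',cv2.resize(c.astype(np.uint8)[:,:,::-1],None,fx=6.5,fy=6.5,interpolation=cv2.INTER_CUBIC))
print('sd bench z',np.nanstd(C[270:300,250:300,2]),np.nanmean(C[270:300,250:300,2]))
for cam in('top','side'):
    C=np.load(f'pics/{cam}0.npz')['C'].reshape(-1,3);C=C[~np.isnan(C[:,0])]
    def reg(n,x,y,z):
        P=C[(C[:,0]>x[0])&(C[:,0]<x[1])&(C[:,1]>y[0])&(C[:,1]<y[1])&(C[:,2]>z[0])&(C[:,2]<z[1])]
        if len(P)<4: print(cam,n,len(P));return
        r=cv2.minAreaRect(P[:,:2].astype(np.float32));print(cam,n,len(P),P.mean(0),'rect',np.round(r,1) if 0 else r, P.min(0),P.max(0))
    reg('fin',(420,600),(200,300),(25,60));reg('plate',(400,620),(200,300),(3.5,9))
    reg('cr>51',(400,700),(-70,70),(51,62));reg('head',(400,700),(-70,70),(70,95));reg('base',(400,700),(-70,70),(6,16))
print(ctrl.tcp_to_tips, R.from_quat(ctrl.state()['ee_rot']).as_matrix())
```

```text
sd bench z 2.8735435141719283 0.32473276284746777
top fin 116 [513.4 254.2  43.2] rect ((513.7728881835938, 254.24984741210938), (60.363685607910156, 13.177855491638184), 9.860685348510742) [483.4 244.7  25.6] [543.3 265.8  51.9]
top plate 664 [509.5 249.7   5.6] rect ((509.8973083496094, 249.98611450195312), (219.6822967529297, 99.43294525146484), 0.06901715695858002) [400.1 200.2   3.5] [619.7 299.8   9. ]
top cr>51 280 [515.1   1.5  56.2] rect ((548.0704956054688, 7.744575500488281), (189.3311309814453, 49.65700912475586), 6.386890411376953) [452.1 -27.   51.2] [644.9  34.2  61.7]
top head 126 [621.5  11.8  79.1] rect ((563.03271484375, 4.598814010620117), (187.46449279785156, 15.01893138885498), 6.849140644073486) [469.7  -7.6  70.8] [656.6  23.2  86. ]
top base 1169 [548.2   2.1  10.5] rect ((551.118896484375, 0.6834945678710938), (297.3465881347656, 138.6410675048828), 0.5985797643661499) [403.1 -69.9   6. ] [699.6  69.7  16. ]
side fin 129 [510.9 251.4  37.9] rect ((512.165283203125, 253.4667205810547), (59.39556121826172, 20.505584716796875), 11.557168006896973) [482.9 240.6  25.3] [542.1 267.6  46.2]
side plate 233 [510.3 250.5   5.3] rect ((517.2049560546875, 249.80084228515625), (88.61648559570312, 201.90982055664062), 87.28802490234375) [416.4 202.1   3.5] [618.5 297.6   8.4]
side cr>51 238 [517.6  -2.5  54.5] rect ((548.08251953125, 4.238903045654297), (191.45169067382812, 46.42566680908203), 6.167530059814453) [451.3 -28.9  51.1] [643.   23.3  61.8]
side head 98 [626.2  11.1  77.5] rect ((564.8469848632812, 3.8721485137939453), (189.43666076660156, 18.278230667114258), 7.825788974761963) [470.9  -8.2  70.4] [658.9  23.8  81.9]
side base 809 [537.7 -14.9   9.6] rect ((551.2606811523438, 3.9225540161132812), (235.3948211669922, 86.76244354248047), 6.254106044769287) [430.7 -51.7   6. ] [671.3  53.5  16. ]
11.0 [[ 0.9 -0.3 -0. ]
 [-0.3 -0.9  0. ]
 [-0.  -0.  -1. ]]
```

View pics/t0z.png

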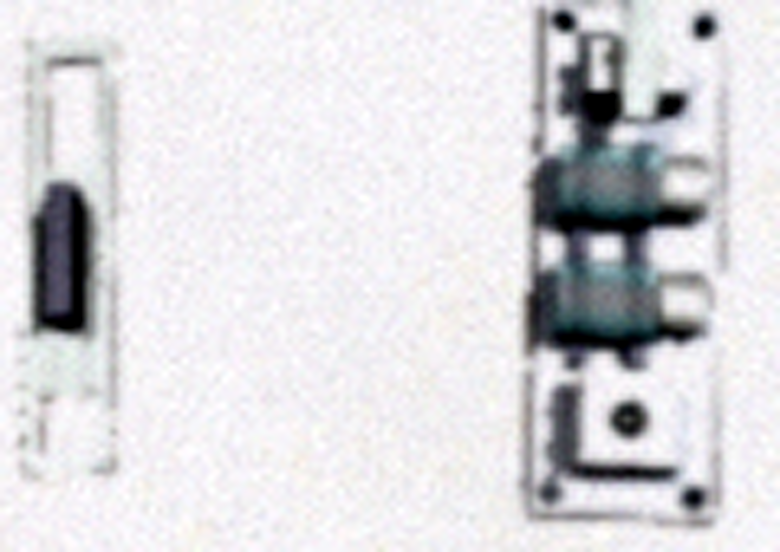

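Run:
```python
from h import *
np.set_printoptions(precision=1,suppress=True)
for cam in('top','side'):
    C=np.load(f'pics/{cam}0.npz')['C'].reshape(-1,3);C=C[~np.isnan(C[:,0])]
    def reg(n,x,y,z,c,a):
        a=np.radians(a);L=(C[:,:2]-c)@np.array([[np.cos(a),-np.sin(a)],[np.sin(a),np.cos(a)]])
        m=(L[:,0]>x[0])&(L[:,0]<x[1])&(L[:,1]>y[0])&(L[:,1]<y[1])&(C[:,2]>z[0])&(C[:,2]<z[1]);P=C[m];Q=L[m]
        v=np.linalg.svd(P[:,:2]-P[:,:2].mean(0))[2][0];r=cv2.minAreaRect(P[:,:2].astype(np.float32))
        print(cam,n,len(P),P.mean(0),'pca',np.degrees(np.arctan(v[1]/v[0])),'rect',np.round(r[0],1),np.round(r[1],1),r[2],'local',np.percentile(Q,[2,98],axis=0).ravel())
    c=(551.2,3.5)
    reg('head',(30,130),(-30,30),(68,95),c,6.3);reg('studblk',(60,97),(-35,35),(49,62),c,6.3)
    reg('pegblk',(-120,-40),(-40,40),(49,62),c,6.3);reg('pegtop',(-100,-60),(-20,20),(64,80),c,6.3);reg('base',(-140,140),(-60,60),(6,16),c,6.3)
    b=(513,254);reg('fin',(-50,50),(-30,30),(30,60),b,10);reg('plate',(-110,120),(-25,25),(3,9),b,10)
```

```text
top head 120 [628.9  12.5  79.4] pca 7.4164013524823 rect [628.7  12.4] [55.2 14.7] 7.289535045623779 local [ 50.8  -7.1 105.3   8. ]
top studblk 74 [629.9  13.1  55.6] pca -81.80551917044565 rect [629.9  12.5] [25.2 41. ] 7.43565034866333 local [ 67.  -20.1  91.7  20.9]
top pegblk 210 [473.5  -3.4  56.2] pca 86.53139473772809 rect [474.6  -3.7] [40.5 42.6] 7.6993513107299805 local [-97.1 -19.9 -57.9  22.6]
top pegtop 12 [472.8  -3.6  70. ] pca 45.17940409831045 rect [473.5  -4.3] [11.3 11.4] 8.572269439697266 local [-83.7  -4.5 -72.4   6.4]
top base 1136 [547.3   3.   10.5] pca 6.06497733465876 rect [552.6   3.3] [275.4 119. ] 6.504447937011719 local [-115.6  -47.6  117.1   42.6]
top fin 108 [513.  254.6  44.4] pca 9.403755412925689 rect [513.7 254.5] [60.3 12.9] 9.545232772827148 local [-29.   -5.6  30.1   6.7]
top plate 518 [512.1 253.4   5.5] pca 10.076987812164827 rect [518.6 254.3] [228.3  48.1] 9.71371078491211 local [-101.6  -24.   106.4   20.8]
side head 97 [627.8  11.3  77.6] pca 6.143287145102593 rect [629.3  12.7] [59.4 18.3] 7.825789928436279 local [ 50.   -7.7 104.9   9. ]
side studblk 76 [628.5   4.6  54.2] pca -66.07709428681518 rect [628.9   6.2] [27.7 34.7] 1.1967463493347168 local [ 66.5 -22.2  90.6   9.9]
side pegblk 179 [471.7  -6.   54.2] pca -70.3854559214483 rect [472.9  -2.8] [40.5 48.4] 6.455462455749512 local [-98.5 -20.7 -58.6  23.7]
side pegtop 7 [473.4  -6.7  66.7] pca 3.8507891020054696 rect [473.9  -6.6] [8.9 3.7] 4.577772617340088 local [-82.2  -3.4 -73.7   0.4]
side base 809 [537.7 -14.9   9.6] pca 2.531501836509597 rect [551.3   3.9] [235.4  86.8] 6.254106044769287 local [-115.1  -41.   112.6   38.4]
side fin 107 [511.3 251.8  40. ] pca 7.672243705260799 rect [512.2 253.5] [59.4 20.5] 11.557168006896973 local [-29.4  -9.2  27.4   9.4]
side plate 264 [510.7 251.1   5. ] pca 8.666242298610806 rect [517.7 255.3] [202.9  44.9] 9.805150985717773 local [-94.3 -19.6 102.5  21.5]
```

```bash
cat >> h.py <<'E'
def plan(p,yaw,s=None):
    """spin needed (deg), then shift in the tool's axes once spun (mm)"""
    s=s or ctrl.state();M=R.from_quat(s['ee_rot']).as_matrix();a=np.degrees(np.arctan2(M[1,0],M[0,0]))
    e=-((yaw-a+180)%360-180);t=np.radians(yaw);d=np.array(p,float)-s['ee_pos']
    print('t',round(s['time'],2),'tcp',np.round(s['ee_pos'],1),'yaw',round(a,2),'tilt',np.round(M[2],3),'F',np.round(s['wrist_force'],1),'op',round(s['opening'],3))
    print('spin',round(e,2),'dx,dy,dz',np.round([d[0]*np.cos(t)+d[1]*np.sin(t),d[0]*np.sin(t)-d[1]*np.cos(t),-d[2]],1))
E
python3 -c "
from h import *
plan((513.4,254.4,120),9.7);print(ctrl.state()['joint_positions'])"
```

```text
t 1.0 tcp [225.6 636.1 242.3] yaw -19.53 tilt [-0. -0. -1.] F [ 0.1 -0.6  0.9] op 1.0
spin -29.23 dx,dy,dz [219.3 424.8 122.3]
[ 1.51806695e+00  3.58569393e-01  1.19110717e-02 -1.75990688e-05
 -1.22410908e+00 -2.88101739e-01]
```

```bash
python3 -m jog '[{"spin":-7.3,"jaw":0.45},{"spin":-7.3},{"spin":-7.3},{"spin":-7.3},{"dx":0.022,"dy":0.0425},{"dx":0.022,"dy":0.0425},{"dx":0.022,"dy":0.0425},{"dx":0.022,"dy":0.0425}]'; python3 -m jog '[{"dx":0.022,"dy":0.0425},{"dx":0.022,"dy":0.0425},{"dx":0.022,"dy":0.0425},{"dx":0.022,"dy":0.0425},{"dx":0.022,"dy":0.0425},{"dx":0.022,"dy":0.0425,"dz":0.01},{"dz":0.03},{"dz":0.03}]'; python3 -c "
from h import *
plan((513.4,254.4,40),9.7)"
```

```text
t 1.0 tcp [225.6 636.1 242.3] yaw -19.53 tilt [-0. -0. -1.] F [ 0.1 -0.6  0.9] op 1.0
spin -29.23 dx,dy,dz [219.3 424.8 202.3]invalid input at $[0]: expected keys dx, dy, dz, spin, jaw
invalid input at $[0]: expected keys dx, dy, dz, spin, jaw
```

```bash
python3 -m jog '[{"dx":0,"dy":0,"dz":0,"spin":-7.3,"jaw":0.45},{"dx":0,"dy":0,"dz":0,"spin":-7.3,"jaw":0.45},{"dx":0,"dy":0,"dz":0,"spin":-7.3,"jaw":0.45},{"dx":0,"dy":0,"dz":0,"spin":-7.3,"jaw":0.45},{"dx":0.022,"dy":0.0425,"dz":0,"spin":0,"jaw":0.45},{"dx":0.022,"dy":0.0425,"dz":0,"spin":0,"jaw":0.45},{"dx":0.022,"dy":0.0425,"dz":0,"spin":0,"jaw":0.45},{"dx":0.022,"dy":0.0425,"dz":0,"spin":0,"jaw":0.45}]'; python3 -m jog '[{"dx":0.022,"dy":0.0425,"dz":0,"spin":0,"jaw":0.45},{"dx":0.022,"dy":0.0425,"dz":0,"spin":0,"jaw":0.45},{"dx":0.022,"dy":0.0425,"dz":0,"spin":0,"jaw":0.45},{"dx":0.022,"dy":0.0425,"dz":0,"spin":0,"jaw":0.45},{"dx":0.022,"dy":0.0425,"dz":0,"spin":0,"jaw":0.45},{"dx":0.022,"dy":0.0425,"dz":0,"spin":0,"jaw":0.45},{"dx":0,"dy":0,"dz":0.03,"spin":0,"jaw":0.45},{"dx":0,"dy":0,"dz":0.03,"spin":0,"jaw":0.45}]'; python3 -c "
from h import *
plan((513.4,254.4,26),9.7)"
```

```text
time: 1.8
ee_pos: [341.7, 481.9, 242.5]
ee_rot: [0.996, 0.085, 0.0, -0.0]
wrist_force: [1.4, -0.6, -0.5]
opening: 0.449
time: 2.6
ee_pos: [515.3, 252.9, 182.5]
ee_rot: [0.997, 0.083, 0.001, -0.001]
wrist_force: [-0.7, -0.1, -1.0]
opening: 0.451
t 2.6 tcp [515.3 252.9 182.5] yaw 9.49 tilt [ 0.002 -0.002 -1.   ] F [-0.7 -0.1 -1. ] op 0.451
spin -0.21 dx,dy,dz [ -1.6  -1.8 156.5]
```

```bash
python3 -m jog '[{"dx":-0.0016,"dy":-0.0018,"dz":0.03,"spin":-0.2,"jaw":0.45},{"dx":0,"dy":0,"dz":0.04,"spin":0,"jaw":0.45},{"dx":0,"dy":0,"dz":0.04,"spin":0,"jaw":0.45},{"dx":0,"dy":0,"dz":0.03,"spin":0,"jaw":0.45},{"dx":0,"dy":0,"dz":0.0125,"spin":0,"jaw":0.45},{"dx":0,"dy":0,"dz":0,"spin":0,"jaw":0.45}]'
python3 - <<'E'
from h import *
plan((513.4,254.4,23),9.7)
im,_=cap('side','s1.png');im2,_=cap('top')
a=cv2.resize(im[140:260,220:320],None,fx=4,fy=4,interpolation=2);b=im2[185:265,215:295].astype(float);b=np.clip(b*1.9,0,255).astype(np.uint8)
b=cv2.resize(b,(320,320),interpolation=2);c=np.zeros((480,720,3),np.uint8);c[:,:400]=a;c[:320,400:]=b
cv2.imwrite('pics/g1.png',c[:,:,::-1])
E
```

```text
time: 3.2
ee_pos: [511.4, 255.0, 28.4]
ee_rot: [0.996, 0.086, -0.001, 0.001]
wrist_force: [0.5, 0.3, -0.4]
opening: 0.454
t 3.2 tcp [511.4 255.   28.4] yaw 9.87 tilt [-0.003  0.002 -1.   ] F [ 0.5  0.3 -0.4] op 0.454
spin 0.17 dx,dy,dz [1.9 0.9 5.4]
```

View pics/g1.png

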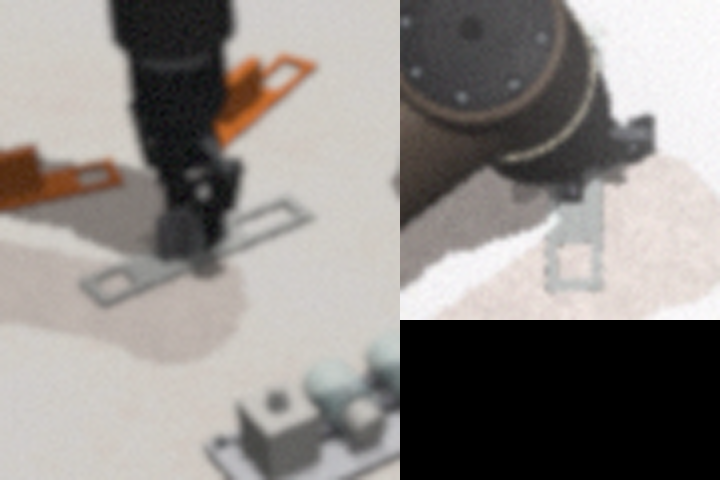

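The fingers straddle the fin and the bar hasn't moved. I'll drop 4 mm, close, then lift.

```bash
python3 -m jog '[{"dx":0.002,"dy":0,"dz":0.004,"spin":0,"jaw":0.45},{"dx":0,"dy":0,"dz":0,"spin":0,"jaw":0},{"dx":0,"dy":0,"dz":0,"spin":0,"jaw":0},{"dx":0,"dy":0,"dz":0,"spin":0,"jaw":0},{"dx":0,"dy":0,"dz":0,"spin":0,"jaw":0},{"dx":0,"dy":0,"dz":0,"spin":0,"jaw":0}]';python3 -c "
from h import *
plan((513.4,254.4,23),9.7)"; python3 -m jog '[{"dx":0,"dy":0,"dz":-0.02,"spin":0,"jaw":0},{"dx":0,"dy":0,"dz":-0.04,"spin":0,"jaw":0},{"dx":0,"dy":0,"dz":-0.04,"spin":0,"jaw":0},{"dx":0,"dy":0,"dz":-0.04,"spin":0,"jaw":0},{"dx":0,"dy":0,"dz":0,"spin":0,"jaw":0}]';python3 -c "
from h import *
th=np.radians(6.1);stud=np.array([629,12.5]);cy=np.array([-np.sin(th),np.cos(th)])
print(stud+58*cy)
plan((*(stud+58*cy),160),96.1)"
```

```text
time: 3.9
ee_pos: [514.6, 256.6, 26.9]
ee_rot: [0.996, 0.086, 0.001, -0.001]
wrist_force: [-1.9, -0.1, 6.9]
opening: 0.155
t 3.9 tcp [514.6 256.6  26.9] yaw 9.9 tilt [ 0.002 -0.001 -1.   ] F [-1.9 -0.1  6.9] op 0.155
spin 0.2 dx,dy,dz [-1.6  2.   3.9]
time: 4.4
ee_pos: [516.5, 257.8, 171.9]
ee_rot: [0.996, 0.086, 0.004, -0.003]
wrist_force: [0.3, 0.5, -1.8]
opening: 0.152
[622.83668386  70.17160076]
t 4.4 tcp [516.5 257.8 171.9] yaw 9.92 tilt [ 0.009 -0.005 -1.   ] F [ 0.3  0.5 -1.8] op 0.152
spin -86.18 dx,dy,dz [-197.9   85.8   11.9]
```

```bash
python3 -m jog '[{"dx":0,"dy":0,"dz":0,"spin":-8.5,"jaw":0},{"dx":0,"dy":0,"dz":0,"spin":-8.5,"jaw":0},{"dx":0,"dy":0,"dz":0,"spin":-8.5,"jaw":0},{"dx":0,"dy":0,"dz":0,"spin":-8.5,"jaw":0},{"dx":0,"dy":0,"dz":0,"spin":-8.5,"jaw":0},{"dx":0,"dy":0,"dz":0,"spin":-8.5,"jaw":0},{"dx":0,"dy":0,"dz":0,"spin":-8.5,"jaw":0},{"dx":0,"dy":0,"dz":0,"spin":-8.5,"jaw":0}]'; python3 -m jog '[{"dx":0,"dy":0,"dz":0,"spin":-8.5,"jaw":0},{"dx":0,"dy":0,"dz":0,"spin":-8.5,"jaw":0},{"dx":0,"dy":0,"dz":0,"spin":0,"jaw":0},{"dx":-0.04,"dy":0.017,"dz":0,"spin":0,"jaw":0},{"dx":-0.04,"dy":0.017,"dz":0,"spin":0,"jaw":0},{"dx":-0.04,"dy":0.017,"dz":0,"spin":0,"jaw":0},{"dx":-0.04,"dy":0.017,"dz":0,"spin":0,"jaw":0},{"dx":0,"dy":0,"dz":0,"spin":0,"jaw":0}]'
python3 - <<'E'
from h import *
plan((622.8,70.2,160),96.1);print(ctrl.state()['joint_positions'])
im,_=cap('side')
cv2.imwrite('pics/g2.png',cv2.resize(im[90:270,230:430],None,fx=3.5,fy=3.3,interpolation=2)[:,:,::-1])
E
```

```text
time: 5.2
ee_pos: [513.3, 255.6, 164.8]
ee_rot: [0.776, 0.631, -0.001, -0.0]
wrist_force: [0.3, -0.6, -1.9]
opening: 0.153
time: 6.0
ee_pos: [596.4, 98.2, 164.9]
ee_rot: [0.68, 0.733, -0.001, -0.0]
wrist_force: [-1.4, 0.2, -1.8]
opening: 0.153
t 6.0 tcp [596.4  98.2 164.9] yaw 94.35 tilt [-0.001 -0.001 -1.   ] F [-1.4  0.2 -1.8] op 0.153
spin -1.75 dx,dy,dz [-30.6  23.3   4.9]
[ 4.86329725e-01  3.04613884e-01 -2.53628653e-01  4.72557672e-04
 -1.01409940e+00  2.73085064e+00]
```

View pics/g2.png

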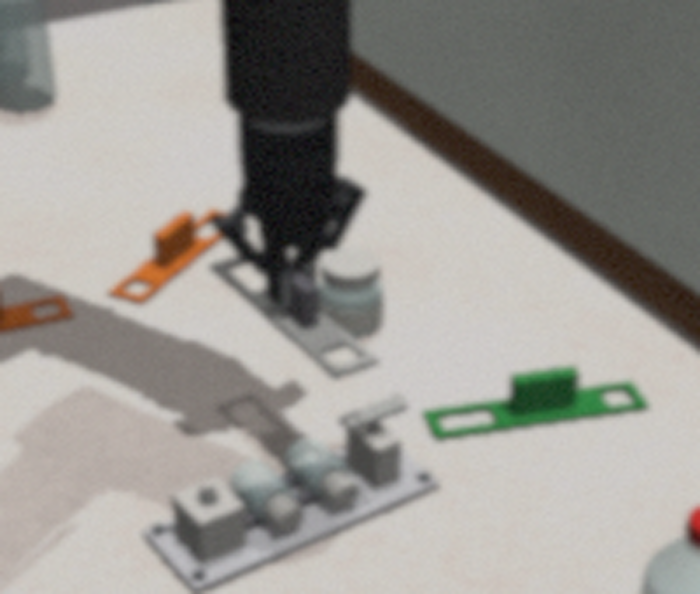

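Joint 6 would pass its range at exactly 90° crosswise, so I'll use yaw 84° and set the plate on the far corner of the stud's head to tilt it.

```bash
python3 -c "
from h import *
plan((660,73,130),84)"
```

```text
t 6.05 tcp [595.6  99.8 164.9] yaw 94.38 tilt [-0.    -0.001 -1.   ] F [ 0.  -0.6 -1.8] op 0.155
spin 10.38 dx,dy,dz [-20.   66.8  34.9]
```

```bash
python3 -m jog '[{"dx":0,"dy":0,"dz":0,"spin":5.2,"jaw":0},{"dx":0,"dy":0,"dz":0,"spin":5.2,"jaw":0},{"dx":-0.007,"dy":0.022,"dz":0,"spin":0,"jaw":0},{"dx":-0.007,"dy":0.022,"dz":0,"spin":0,"jaw":0},{"dx":-0.006,"dy":0.023,"dz":0.01,"spin":0,"jaw":0},{"dx":0,"dy":0,"dz":0.025,"spin":0,"jaw":0},{"dx":0,"dy":0,"dz":0,"spin":0,"jaw":0}]'
python3 - <<'E'
from h import *
plan((660,73,105),84)
E
```

```text
time: 6.75
ee_pos: [657.5, 76.0, 126.6]
ee_rot: [0.742, 0.671, -0.003, -0.002]
wrist_force: [-1.3, -1.0, -2.9]
opening: 0.155
t 6.75 tcp [657.5  76.  126.6] yaw 84.26 tilt [-0.002 -0.007 -1.   ] F [-1.3 -1.  -2.9] op 0.155
spin 0.26 dx,dy,dz [-2.8  2.8 21.6]
```

Now I'll press down until I see contact force, in small steps.

```bash
python3 -m jog '[{"dx":-0.002,"dy":0.002,"dz":0.016,"spin":0,"jaw":0},{"dx":0,"dy":0,"dz":0.004,"spin":0,"jaw":0},{"dx":0,"dy":0,"dz":0,"spin":0,"jaw":0}]';  python3 -m jog '[{"dx":0,"dy":0,"dz":0.005,"spin":0,"jaw":0},{"dx":0,"dy":0,"dz":0.004,"spin":0,"jaw":0},{"dx":0,"dy":0,"dz":0,"spin":0,"jaw":0}]';python3 -m jog '[{"dx":0,"dy":0,"dz":0.004,"spin":0,"jaw":0},{"dx":0,"dy":0,"dz":0,"spin":0,"jaw":0}]'
python3 - <<'E'
from h import *
plan((660,73,83),84)
im,_=cap('side')
cv2.imwrite('pics/g3.png',cv2.resize(im[90:270,230:430],None,fx=3.5,fy=3.3,interpolation=2)[:,:,::-1])
E
```

```text
time: 7.05
ee_pos: [661.1, 74.3, 110.7]
ee_rot: [0.741, 0.672, -0.001, -0.0]
wrist_force: [0.2, -0.5, -2.0]
opening: 0.15
time: 7.35
ee_pos: [662.9, 75.1, 104.0]
ee_rot: [0.74, 0.672, 0.002, 0.001]
wrist_force: [-1.8, 3.8, 6.8]
opening: 0.155
time: 7.55
ee_pos: [663.7, 75.6, 101.0]
ee_rot: [0.74, 0.673, 0.003, 0.001]
wrist_force: [-2.9, 5.9, 11.3]
opening: 0.152
t 7.55 tcp [663.7  75.6 101. ] yaw 84.54 tilt [ 0.002  0.005 -1.   ] F [-2.9  5.9 11.3] op 0.152
spin 0.54 dx,dy,dz [-3.  -3.4 18. ]
```

View pics/g3.png

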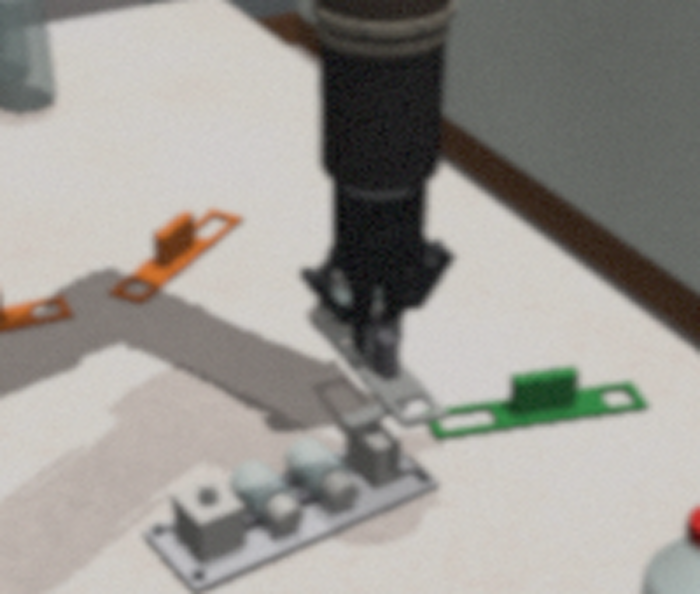

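```bash
python3 -m jog '[{"dx":0,"dy":0,"dz":0.004,"spin":0,"jaw":0},{"dx":0,"dy":0,"dz":0,"spin":0,"jaw":0}]';  python3 -m jog '[{"dx":0,"dy":0,"dz":0.004,"spin":0,"jaw":0},{"dx":0,"dy":0,"dz":0,"spin":0,"jaw":0}]';python3 -m jog '[{"dx":0,"dy":0,"dz":0.004,"spin":0,"jaw":0},{"dx":0,"dy":0,"dz":0,"spin":0,"jaw":0}]'
```

```text
time: 7.8
ee_pos: [664.5, 76.3, 97.5]
ee_rot: [0.74, 0.673, 0.004, 0.001]
wrist_force: [-2.0, 8.5, 11.9]
opening: 0.155
time: 8.0
ee_pos: [665.0, 77.1, 93.9]
ee_rot: [0.74, 0.673, 0.004, 0.001]
wrist_force: [-2.8, 11.3, 13.0]
opening: 0.154
time: 8.2
ee_pos: [665.3, 77.7, 90.1]
ee_rot: [0.74, 0.673, 0.005, 0.001]
wrist_force: [-2.0, 14.4, 14.6]
opening: 0.152
```

```bash
python3 -m jog '[{"dx":0,"dy":0,"dz":0.003,"spin":0,"jaw":0},{"dx":0,"dy":0,"dz":0.003,"spin":0,"jaw":0},{"dx":0,"dy":0,"dz":0,"spin":0,"jaw":0}]'; python3 -m jog '[{"dx":0,"dy":0,"dz":-0.04,"spin":0,"jaw":0},{"dx":0,"dy":0,"dz":-0.04,"spin":0,"jaw":0},{"dx":0.02,"dy":0,"dz":0,"spin":0,"jaw":0},{"dx":0,"dy":0,"dz":0,"spin":0,"jaw":0}]'
python3 - <<'E'
from h import *
plan((660,73,83),84)
im,d=cap('side');C=cloud('side',d);np.savez('pics/s4',im=im,d=d,C=C)
cv2.imwrite('pics/g4.png',cv2.resize(im[90:270,230:430],None,fx=3.5,fy=3.3,interpolation=2)[:,:,::-1])
E
```

```text
time: 8.5
ee_pos: [665.4, 78.4, 84.1]
ee_rot: [0.74, 0.673, 0.005, 0.001]
wrist_force: [-1.2, 16.3, 14.3]
opening: 0.153
time: 8.9
ee_pos: [664.8, 95.9, 161.8]
ee_rot: [0.74, 0.672, 0.002, 0.001]
wrist_force: [0.2, -0.0, -2.5]
opening: 0.156
t 8.9 tcp [664.8  95.9 161.8] yaw 84.52 tilt [ 0.002  0.004 -1.   ] F [ 0.2 -0.  -2.5] op 0.156
spin 0.52 dx,dy,dz [-23.2  -2.4  78.8]
```

View pics/g4.png

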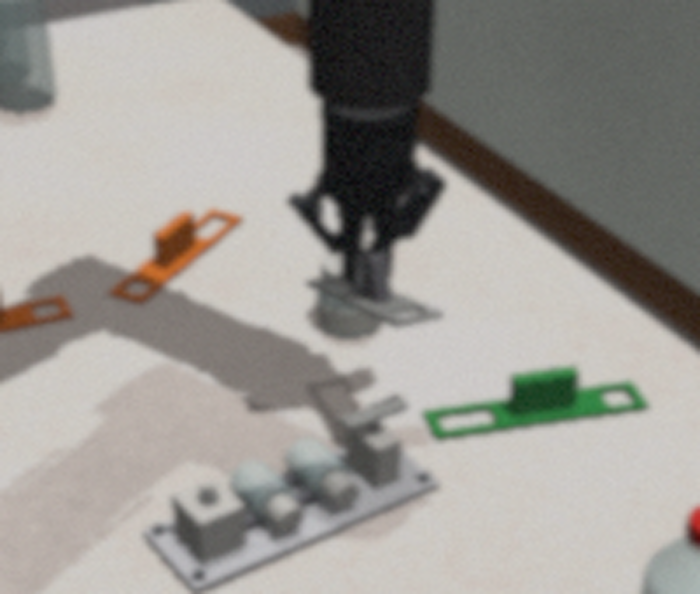

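Tilted with the eye end down. I'll raise it, spin back to the cradle's yaw and measure the tilt there.

```bash
python3 -m jog '[{"dx":0,"dy":0,"dz":-0.04,"spin":0,"jaw":0},{"dx":0,"dy":0,"dz":0,"spin":7.85,"jaw":0},{"dx":0,"dy":0,"dz":0,"spin":7.85,"jaw":0},{"dx":0,"dy":0,"dz":0,"spin":7.85,"jaw":0},{"dx":0,"dy":0,"dz":0,"spin":7.85,"jaw":0},{"dx":0,"dy":0,"dz":0,"spin":7.85,"jaw":0},{"dx":0,"dy":0,"dz":0,"spin":7.85,"jaw":0},{"dx":0,"dy":0,"dz":0,"spin":7.85,"jaw":0}]';  python3 -m jog '[{"dx":0,"dy":0,"dz":0,"spin":7.85,"jaw":0},{"dx":0,"dy":0,"dz":0,"spin":7.85,"jaw":0},{"dx":0,"dy":0,"dz":0,"spin":7.85,"jaw":0},{"dx":-0.03,"dy":0.025,"dz":0,"spin":0,"jaw":0},{"dx":-0.03,"dy":0.025,"dz":0,"spin":0,"jaw":0},{"dx":-0.03,"dy":0.025,"dz":0,"spin":0,"jaw":0},{"dx":0,"dy":0,"dz":0,"spin":0,"jaw":0}]'
python3 - <<'E'
from h import *
np.set_printoptions(precision=1,suppress=True)
plan((580,8,200),6.1)
a=np.radians(6.1);s=ctrl.state()
for cam in('side','top'):
    im,d=cap(cam);C=cloud(cam,d);np.savez('pics/5'+cam,im=im,d=d,C=C)
    if cam=='side': cv2.imwrite('pics/g5.png',cv2.resize(im[90:270,230:430],None,fx=3.5,fy=3.3,interpolation=2)[:,:,::-1])
    P=C.reshape(-1,3);P=P[P[:,2]>90];D=P[:,:2]-s['ee_pos'][:2];L=np.c_[D@[np.cos(a),np.sin(a)],D@[-np.sin(a),np.cos(a)],P[:,2]-s['ee_pos'][2]]
    L=L[(abs(L[:,1])<26)&(L[:,2]<100)];
    for x in range(-110,110,10):
        q=L[(L[:,0]>x)&(L[:,0]<x+10)]
        if len(q)>3: print(cam,x+5,len(q),np.percentile(q[:,2],[5,25,50,75,95]),'y',np.percentile(q[:,1],[3,50,97]))
E
```

```text
time: 9.75
ee_pos: [663.2, 93.3, 198.5]
ee_rot: [0.968, 0.252, -0.001, 0.0]
wrist_force: [0.2, 0.4, -1.3]
opening: 0.152
time: 10.45
ee_pos: [578.1, 6.8, 199.2]
ee_rot: [0.999, 0.051, -0.001, 0.0]
wrist_force: [0.9, 0.2, -1.5]
opening: 0.154
t 10.45 tcp [578.1   6.8 199.2] yaw 5.83 tilt [-0.  0. -1.] F [ 0.9  0.2 -1.5] op 0.154
spin -0.27 dx,dy,dz [ 2.  -1.  -0.8]
side -95 48 [ 9.9 12.8 13.9 15.3 16.3] y [-21.7  -3.6  19.8]
side -85 20 [ 6.3  8.8 10.2 11.4 12.3] y [-21.4  -3.3  19.9]
side -75 23 [2.9 4.2 6.  7.3 8.7] y [-22.5  11.8  19.3]
side -65 34 [-1.1  0.7  1.2  3.1  5. ] y [-21.3   1.   19.7]
side -55 33 [-5.6 -2.6 -0.4  0.7  2. ] y [-22.1  -8.6  18.4]
side -45 34 [-8.4 -5.9 -4.5 -3.  -2.2] y [-21.9  -4.3  17.6]
side -35 62 [-11.7  -7.8  -6.3   2.5  12. ] y [-20.8  -5.1  18. ]
side -25 77 [-13.3  -7.6   9.7  20.6  28.4] y [-19.8  -7.8   4.9]
side -15 245 [-14.4  27.2  60.3  81.9  94.5] y [-22.   -8.4  17.5]
side -5 193 [-18.6  10.9  31.2  58.7  95.4] y [-23.4 -14.   11.7]
side 5 62 [-25.7 -20.4   7.8  36.8  58.2] y [-23.5 -19.4  -7.5]
side 15 27 [-30.9 -28.3 -22.8 -14.6  43.9] 
[... 390 characters left out ...]
y [-21.9  -0.9  19.4]
side 85 20 [-57.5 -55.  -54.1 -53.5 -52.8] y [-23.2  -1.4  18.7]
top -95 52 [10.6 14.4 16.2 17.4 20.5] y [-18.9  -0.2  18.6]
top -85 32 [11.4 12.7 14.  15.6 18.4] y [-18.9   0.1  18.8]
top -75 22 [ 5.8  7.1  8.9 10.2 13. ] y [-19.3 -14.   18.8]
top -65 43 [1.7 3.4 5.3 7.  8.6] y [-19.1   1.   18.9]
top -55 54 [-2.6  0.2  1.6  3.9  5.8] y [-19.2  -0.1  18.9]
top -45 60 [-6.3 -4.3 -1.9 -0.3  1.7] y [-19.3  -0.1  18.9]
top -35 59 [-10.5  -7.3  -5.2  -3.1   5.5] y [-19.2   1.   17.2]
top -25 66 [-12.9  -8.8   0.5  18.6  29.1] y [-19.6  -1.3  16.5]
top -15 46 [-17.2 -13.8 -12.4  17.   32. ] y [-19.8   4.   16.8]
top -5 23 [-20.2 -18.4 -15.6 -13.3  12.3] y [-19.5  11.4  20.5]
```

View pics/g5.png

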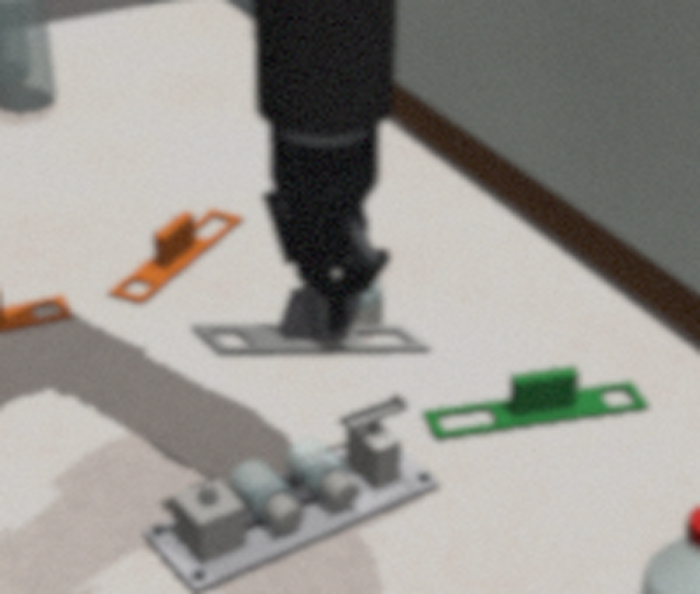

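Run:
```python
from h import *
np.set_printoptions(precision=1,suppress=True)
a=np.radians(6.1);s=ctrl.state()
for cam in('side','top'):
    P=np.load(f'pics/5{cam}.npz')['C'].reshape(-1,3);P=P[P[:,2]>90];D=P[:,:2]-s['ee_pos'][:2];L=np.c_[D@[np.cos(a),np.sin(a)],D@[-np.sin(a),np.cos(a)],P[:,2]-s['ee_pos'][2]]
    L=L[(abs(L[:,1])<26)&(abs(L[:,0])<125)]
    k=np.polyfit([-90,80],[12,-53],1) if cam=='side' else np.polyfit([-90,-40],[15,-3.6],1)
    for _ in range(4):
        m=abs(L[:,2]-np.polyval(k,L[:,0]))<5;Q=L[m];k=np.polyfit(Q[:,0],Q[:,2],1)
    print(cam,'tilt',np.degrees(np.arctan(-k[0])),'z at 0',k[1],'x ext',np.percentile(Q[:,0],[0,1,2,98,99,100]),'res',np.std(Q[:,2]-np.polyval(k,Q[:,0])))
    for y0,y1,n in((-22,-14,'edge'),(-8,8,'mid')):
        q=np.sort(Q[(Q[:,1]>y0)&(Q[:,1]<y1),0]);g=np.diff(q);i=np.where(g>9)[0];print(n,[(q[j],q[j+1]) for j in i])
```

```text
side tilt 20.954414925612205 z at 0 -24.111536427631744 x ext [-103.9 -102.8 -102.3   80.3   82.    85.1] res 1.8629189131609
edge []
mid [(np.float64(-93.70260959704864), np.float64(-70.72632781917144)), (np.float64(-30.506909096029542), np.float64(22.864211892340723)), (np.float64(26.264374103437767), np.float64(45.8880078872411))]
top tilt 20.880751851250263 z at 0 -20.81758720013564 x ext [-101.1 -100.5  -99.4   -9.    -7.8   -3.3] res 2.1130586441699113
edge []
mid [(np.float64(-90.74402366536201), np.float64(-66.87432231797581))]
```

Tilt is 20.9°, so the window between the head's top and underside is about 7 mm. Going above the hook position.

```bash
python3 -c "
from h import *
plan((589.2,8.25,145),6.1)"; python3 -m jog '[{"dx":0.011,"dy":0.000,"dz":0.0,"spin":-0.3,"jaw":0},{"dx":0,"dy":0,"dz":0.03,"spin":0,"jaw":0},{"dx":0,"dy":0,"dz":0.024,"spin":0,"jaw":0},{"dx":0,"dy":0,"dz":0,"spin":0,"jaw":0},{"dx":0,"dy":0,"dz":0,"spin":0,"jaw":0}]'; python3 -c "
from h import *
plan((589.2,8.25,121.3),6.1)"
```

```text
t 10.55 tcp [581.3   8.9 199.6] yaw 5.9 tilt [-0.  0. -1.] F [-0.2 -1.  -1.8] op 0.153
spin -0.2 dx,dy,dz [ 7.8  1.4 54.6]
time: 11.05
ee_pos: [593.9, 11.3, 145.5]
ee_rot: [0.998, 0.055, -0.001, 0.0]
wrist_force: [0.3, -0.3, -1.5]
opening: 0.15
t 11.05 tcp [593.9  11.3 145.5] yaw 6.33 tilt [-0.001  0.001 -1.   ] F [ 0.3 -0.3 -1.5] op 0.15
spin 0.23 dx,dy,dz [-5.   2.5 24.2]
```

The arm was still settling when I measured. I'll re-measure now that it's still.

```bash
python3 -m jog '[{"dx":-0.004,"dy":0.002,"dz":0,"spin":0.2,"jaw":0},{"dx":0,"dy":0,"dz":0,"spin":0,"jaw":0},{"dx":0,"dy":0,"dz":0,"spin":0,"jaw":0},{"dx":0,"dy":0,"dz":0,"spin":0,"jaw":0},{"dx":0,"dy":0,"dz":0,"spin":0,"jaw":0},{"dx":0,"dy":0,"dz":0,"spin":0,"jaw":0}]'
cat > m.py <<'E'
from h import *
np.set_printoptions(precision=1,suppress=True)
a=np.radians(6.1);O=np.array([629,12.5])
def bar(cam,tag=None):
    s=ctrl.state();im,d=cap(cam);P=cloud(cam,d).reshape(-1,3)
    def loc(q): D=q[...,:2]-O;return np.stack([D@[np.cos(a),np.sin(a)],D@[-np.sin(a),np.cos(a)],q[...,2]],-1)
    t=loc(s['ee_pos']);L=loc(P)-t;L=L[(abs(L[:,1])<28)&(abs(L[:,0])<120)&(L[:,2]>86-t[2])]
    k=np.array([-.382,-22.5])
    for _ in range(5):
        Q=L[abs(L[:,2]-np.polyval(k,L[:,0]))<5];k=np.polyfit(Q[:,0],Q[:,2],1)
    yy=[np.percentile(Q[(Q[:,0]>x0)&(Q[:,0]<x1),1],[3,97]).mean() for x0,x1 in((-100,-70),(-60,-30))]
    print(cam,'tcp X,Y,z rel stud',t,'tilt',np.degrees(np.arctan(-k[0])),'z0',k[1],'xext',np.percentile(Q[:,0],[.5,99.5]),'ymid',yy)
    return im
if __name__=='__main__':
    plan((589.2,8.25,121.3),6.1)
    im=bar('side');bar('top');bar('side');bar('top');plan((589.2,8.25,121.3),6.1)
E
python3 m.py
```

```text
time: 11.65
ee_pos: [589.4, 8.5, 146.0]
ee_rot: [0.999, 0.053, 0.0, -0.0]
wrist_force: [0.1, -0.1, -1.5]
opening: 0.152
t 11.65 tcp [589.4   8.5 146. ] yaw 6.07 tilt [ 0. -0. -1.] F [ 0.1 -0.1 -1.5] op 0.152
spin -0.03 dx,dy,dz [-0.2  0.2 24.7]
side tcp X,Y,z rel stud [-39.8   0.2 146. ] tilt 20.90727750779694 z0 -22.369602236793607 xext [-99.7  88.1] ymid [np.float64(-3.1081750126635423), np.float64(-1.7451726242337866)]
top tcp X,Y,z rel stud [-39.9   0.2 145.9] tilt 20.48314266985031 z0 -20.09668526610987 xext [-99.5  -3.1] ymid [np.float64(-2.5695992589534153), np.float64(-2.5261609165581245)]
side tcp X,Y,z rel stud [-39.9   0.2 145.8] tilt 20.93062702169852 z0 -22.37568242886066 xext [-100.    88.1] ymid [np.float64(-2.6397683864597443), np.float64(-1.48465247063573)]
top tcp X,Y,z rel stud [-39.9   0.2 145.8] tilt 20.512615401144664 z0 -20.104890207092286 xext [-99.6  -3.2] ymid [np.float64(-2.6363340998661693), np.float64(-2.592286430852104)]
t 11.85 tcp [589.3   8.5 145.8] yaw 6.08 tilt [-0.  0. -1.] F [ 0.1  0.2 -1.6] op 0.152
spin -0.02 dx,dy,dz [-0.1  0.2 24.5]
```

```bash
python3 -m jog '[{"dx":0,"dy":-0.0025,"dz":0.01,"spin":0,"jaw":0},{"dx":0,"dy":0,"dz":0.008,"spin":0,"jaw":0},{"dx":0,"dy":0,"dz":0.004,"spin":0,"jaw":0},{"dx":0,"dy":0,"dz":0.0033,"spin":0,"jaw":0},{"dx":0,"dy":0,"dz":0,"spin":0,"jaw":0},{"dx":0,"dy":0,"dz":0,"spin":0,"jaw":0},{"dx":0,"dy":0,"dz":0,"spin":0,"jaw":0}]'
python3 - <<'E'
from h import *
plan((564.3,8.0,120.5),6.1)
im,_=cap('side');im2,_=cap('top')
a=cv2.resize(im[160:260,280:380],None,fx=5,fy=5,interpolation=2)
cv2.imwrite('pics/g6.png',a[:,:,::-1])
E
```

```text
time: 12.55
ee_pos: [589.3, 11.0, 120.8]
ee_rot: [0.999, 0.053, 0.0, -0.0]
wrist_force: [0.3, 0.2, -1.8]
opening: 0.153
t 12.55 tcp [589.3  11.  120.8] yaw 6.08 tilt [ 0.001 -0.    -1.   ] F [ 0.3  0.2 -1.8] op 0.153
spin -0.02 dx,dy,dz [-25.1   0.3   0.3]
```

View pics/g6.png

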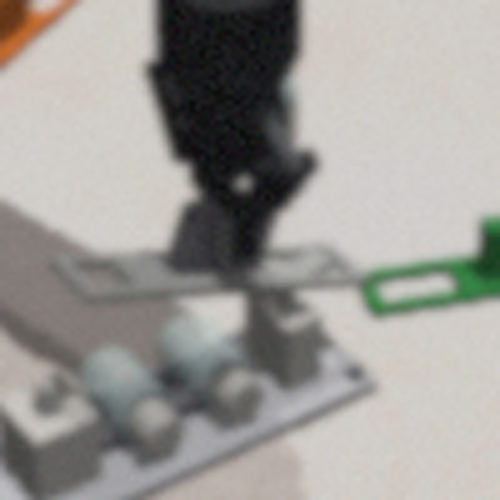

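The strip is past the head's far end, the head shows in the eye at (325,262), and there's no contact force. Drawing toward the robot.

```bash
python3 -m jog '[{"dx":-0.006,"dy":0,"dz":0,"spin":0,"jaw":0},{"dx":-0.006,"dy":0,"dz":0,"spin":0,"jaw":0},{"dx":0,"dy":0,"dz":0,"spin":0,"jaw":0}]'; python3 -m jog '[{"dx":-0.006,"dy":0,"dz":0,"spin":0,"jaw":0},{"dx":-0.006,"dy":0,"dz":0,"spin":0,"jaw":0},{"dx":-0.002,"dy":0,"dz":0,"spin":0,"jaw":0},{"dx":0,"dy":0,"dz":0,"spin":0,"jaw":0},{"dx":0,"dy":0,"dz":0,"spin":0,"jaw":0}]'
python3 - <<'E'
from m import *
plan((629-83*np.cos(a),12.5-83*np.sin(a)+2.2,79),6.1)
im=bar('side');bar('top')
cv2.imwrite('pics/g7.png',cv2.resize(im[160:260,280:380],None,fx=5,fy=5,interpolation=2)[:,:,::-1])
E
```

```text
time: 12.95
ee_pos: [576.0, 9.6, 120.6]
ee_rot: [0.999, 0.053, -0.0, -0.0]
wrist_force: [-0.7, -0.1, -1.7]
opening: 0.153
time: 13.45
ee_pos: [563.3, 8.3, 120.6]
ee_rot: [0.999, 0.053, 0.0, -0.0]
wrist_force: [0.2, 0.1, -1.7]
opening: 0.153
t 13.45 tcp [563.3   8.3 120.6] yaw 6.08 tilt [ 0. -0. -1.] F [ 0.2  0.1 -1.7] op 0.153
spin -0.02 dx,dy,dz [-17.    0.6  41.6]
side tcp X,Y,z rel stud [-65.7   2.8 120.6] tilt 20.26726483362264 z0 -21.586769970523076 xext [-100.6   36.5] ymid [np.float64(-1.6124954506013314), np.float64(-2.7433035776946673)]
top tcp X,Y,z rel stud [-65.7   2.8 120.6] tilt 20.93135502812344 z0 -20.191496212143477 xext [-98.6  -5.4] ymid [np.float64(-2.046493897641689), np.float64(-1.8319522667910313)]
```

View pics/g7.png

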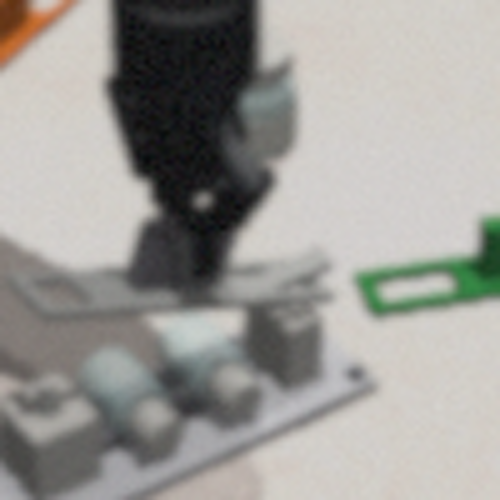

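The head now overlaps the strip with no force. Lowering onto the stud block, then following the arc to level.

```bash
python3 -m jog '[{"dx":0,"dy":0,"dz":0.005,"spin":0,"jaw":0},{"dx":0,"dy":0,"dz":0.004,"spin":0,"jaw":0},{"dx":0,"dy":0,"dz":0,"spin":0,"jaw":0}]'; python3 -m jog '[{"dx":-0.003,"dy":0,"dz":0.004,"spin":0,"jaw":0},{"dx":-0.003,"dy":0,"dz":0.004,"spin":0,"jaw":0},{"dx":0,"dy":0,"dz":0,"spin":0,"jaw":0}]'; python3 -m jog '[{"dx":-0.0025,"dy":0,"dz":0.004,"spin":0,"jaw":0},{"dx":-0.0025,"dy":0,"dz":0.0035,"spin":0,"jaw":0},{"dx":0,"dy":0,"dz":0,"spin":0,"jaw":0}]'
```

```text
time: 13.85
ee_pos: [563.4, 8.2, 111.1]
ee_rot: [0.999, 0.053, 0.0, 0.0]
wrist_force: [0.8, 0.6, -0.2]
opening: 0.152
time: 14.15
ee_pos: [558.2, 7.8, 104.1]
ee_rot: [0.999, 0.053, 0.001, -0.0]
wrist_force: [2.2, -0.4, 3.0]
opening: 0.152
time: 14.45
ee_pos: [553.2, 7.3, 96.4]
ee_rot: [0.999, 0.053, 0.001, -0.0]
wrist_force: [2.1, -0.4, 3.0]
opening: 0.156
```

```bash
python3 -m jog '[{"dx":-0.002,"dy":0,"dz":0.004,"spin":0,"jaw":0},{"dx":-0.002,"dy":0,"dz":0.004,"spin":0,"jaw":0},{"dx":0,"dy":0,"dz":0,"spin":0,"jaw":0}]'; python3 -m jog '[{"dx":-0.0017,"dy":0,"dz":0.003,"spin":0,"jaw":0},{"dx":-0.0007,"dy":0,"dz":0.002,"spin":0,"jaw":0},{"dx":0,"dy":0,"dz":0,"spin":0,"jaw":0}]';  python3 - <<'E'
from m import *
plan((629-83*np.cos(a),12.5-83*np.sin(a)+2.2,79),6.1)
im,_=cap('side');top,_=cap('top')
A=cv2.resize(im[160:260,270:370],None,fx=5,fy=5,interpolation=2)
B=np.clip(cv2.resize(top[180:260,310:370],(300,400),interpolation=2)*1.9,0,255).astype(np.uint8)
c=np.zeros((500,800,3),np.uint8);c[:,:500]=A;c[:400,500:]=B
cv2.imwrite('pics/g8.png',c[:,:,::-1])
E
```

```text
time: 14.75
ee_pos: [548.5, 6.8, 88.0]
ee_rot: [0.999, 0.053, 0.0, -0.0]
wrist_force: [2.3, -0.7, 3.5]
opening: 0.155
time: 15.05
ee_pos: [546.2, 6.5, 83.0]
ee_rot: [0.999, 0.053, 0.0, -0.0]
wrist_force: [1.8, 0.1, 3.6]
opening: 0.154
t 15.05 tcp [546.2   6.5  83. ] yaw 6.09 tilt [ 0. -0. -1.] F [1.8 0.1 3.6] op 0.154
spin -0.01 dx,dy,dz [0.2 0.6 4. ]
```

View pics/g8.png

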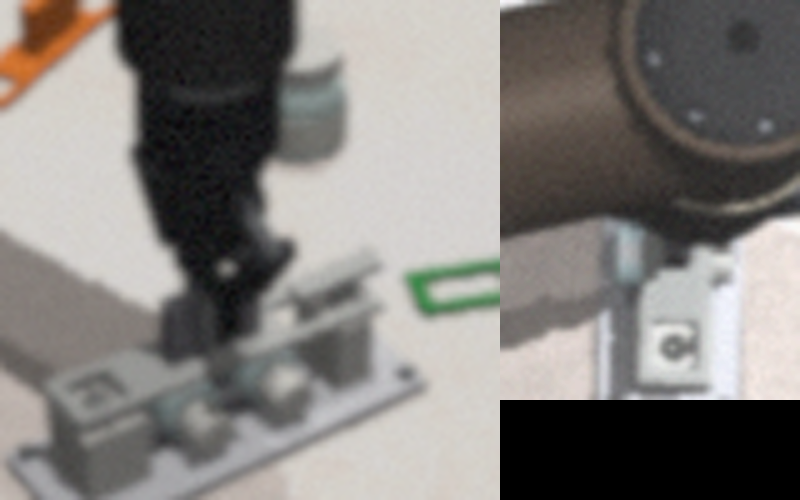

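The peg is inside the square hole (top inset, 680,345), the strip is under the head and the bar is nearly level. Last few millimetres.

```bash
python3 -m jog '[{"dx":-0.0003,"dy":0,"dz":0.002,"spin":0,"jaw":0},{"dx":0,"dy":0,"dz":0,"spin":0,"jaw":0}]'; python3 -m jog '[{"dx":0,"dy":0,"dz":0.002,"spin":0,"jaw":0},{"dx":0,"dy":0,"dz":0,"spin":0,"jaw":0}]'
```

```text
time: 15.35
ee_pos: [545.4, 6.4, 80.9]
ee_rot: [0.999, 0.053, -0.0, 0.0]
wrist_force: [1.7, 1.8, 4.9]
opening: 0.154
time: 15.55
ee_pos: [544.6, 6.2, 78.7]
ee_rot: [0.999, 0.053, -0.001, 0.0]
wrist_force: [-0.8, 1.1, 4.4]
opening: 0.15
```

```bash
cat > lev.py <<'E'
from m import *
def lev():
    for cam in('side','top'):
        im,d=cap(cam);P=cloud(cam,d).reshape(-1,3);D=P[:,:2]-O
        L=np.c_[D@[np.cos(a),np.sin(a)],D@[-np.sin(a),np.cos(a)],P[:,2]];L=L[(L[:,0]>-190)&(L[:,0]<40)&(abs(L[:,1])<24)&(L[:,2]>52)&(L[:,2]<69)]
        for x in range(-190,40,20):
            q=L[(L[:,0]>=x)&(L[:,0]<x+20)]
            if len(q)>5: print(cam,x+10,len(q),'z',np.median(q[:,2]),'y',np.percentile(q[:,1],[3,97]),'x',q[:,0].min())
    return im
if __name__=='__main__': lev();print(ctrl.state()['ee_pos'],ctrl.state()['wrist_force'])
E
python3 lev.py
```

```text
side -180 45 z 58.94405449593114 y [-19.6  18.9] x -179.33663017204924
side -160 87 z 58.29362662282847 y [-21.   21.3] x -169.74531452281437
side -140 86 z 58.89222105600959 y [-20.1  18.8] x -149.7725748997013
side -120 84 z 59.11680566937571 y [-19.2  19.6] x -129.79120867395272
side -100 48 z 59.892616242223994 y [-19.6  -3. ] x -109.4996445935692
side -80 35 z 59.33249992869787 y [-19.   -6.1] x -89.36168835860981
side -60 42 z 59.39047833200539 y [-19.2  -3.2] x -69.9589960340122
side -40 45 z 58.96387079993167 y [-19.6  17.9] x -49.91263282973219
side -20 36 z 57.9279683177092 y [-19.8  21.4] x -29.546017238416024
side 0 54 z 57.41668153448762 y [-20.8   9.1] x -9.952937594194426
side 20 32 z 57.6974427682693 y [-20.5   6. ] x 10.02372719332914
top -180 46 z 60.46092458142789 y [-20.4  21. ] x -178.26843267845365
top -160 101 z 57.61980032719475 y [-21.1  21.1] x -169.96554999659256
top -140 109 z 59.68311030835548 y [-20.6  21.1] x -149.72257203856347
top -120 101 z 60.44818099476538 y [-19.5  19.9] x -129.78533632740638
top -100 40 z 60.91137733809046 y [-19.2  20. ] x -109.60790976480547
[544.6   6.2  78.7] [-1.5  0.7  5.6]
```

Level, plate top about 60 mm at both ends, hole end at −179 (expected −178.5). Releasing and lifting clear.

```bash
python3 -m jog '[{"dx":0,"dy":0,"dz":0,"spin":0,"jaw":0.45},{"dx":0,"dy":0,"dz":0,"spin":0,"jaw":0.45},{"dx":0,"dy":0,"dz":0,"spin":0,"jaw":0.45},{"dx":0,"dy":0,"dz":0,"spin":0,"jaw":0.45},{"dx":0,"dy":0,"dz":-0.03,"spin":0,"jaw":0.45},{"dx":0,"dy":0,"dz":-0.04,"spin":0,"jaw":0.45},{"dx":0,"dy":0,"dz":0,"spin":0,"jaw":0.45},{"dx":0,"dy":0,"dz":0,"spin":0,"jaw":0.45}]'; python3 lev.py
```

```text
time: 16.45
ee_pos: [546.0, 6.6, 149.9]
ee_rot: [0.999, 0.053, 0.001, -0.0]
wrist_force: [-0.8, 0.2, -0.6]
opening: 0.452
side -180 46 z 58.40081801598109 y [-21.1  19.3] x -178.84385903806174
side -160 93 z 57.87235121386925 y [-20.8  19.9] x -169.76064396074435
side -140 84 z 58.759481879986936 y [-20.4  19.6] x -149.02941630404834
side -120 81 z 59.291479051113924 y [-18.6  20.3] x -129.61666619688557
side -100 49 z 58.83667173424351 y [-18.3   9.4] x -109.93760916951582
side -80 50 z 60.32627647997805 y [-19.4  -3.4] x -89.83805698356392
side -60 43 z 59.679141222567864 y [-18.9  -3.5] x -69.90328076465688
side -40 45 z 58.99416614934205 y [-20.3  17.6] x -49.8054241180374
side -20 39 z 57.87866194584933 y [-20.3  22. ] x -29.64176108989393
side 0 55 z 57.26350207778148 y [-21.9   9.5] x -9.444003573888223
side 20 31 z 58.52176033711942 y [-21.1   5.8] x 10.369565925051068
top -180 44 z 59.88226229932718 y [-20.4  21. ] x -178.72230076234268
top -160 104 z 58.12029929846335 y [-21.1  21.4] x -169.89182325303014
top -140 108 z 59.58523424161342 y [-20.3  21.8] x -149.88554810745828
top -120 100 z 60.48431736850034 y [-19.6  19.9] x -129.97409053232357
top -100 59 z 59.6709982212335 y [-19.4  18. ] x -109.88806738377532
top -80 16 z 60.14316077929084 y [-17.8  18.2] x -89.73974397914367
[544.9   6.2 148.3] [-0.7  0.2 -0.3]
```

```bash
python3 -m jog '[{"dx":0,"dy":0,"dz":0,"spin":0,"jaw":0},{"dx":0,"dy":0,"dz":0,"spin":0,"jaw":0},{"dx":0,"dy":0,"dz":0,"spin":0,"jaw":0},{"dx":0,"dy":0,"dz":0.025,"spin":0,"jaw":0},{"dx":0,"dy":0,"dz":0.008,"spin":0,"jaw":0},{"dx":0,"dy":0,"dz":0.002,"spin":0,"jaw":0},{"dx":0,"dy":0,"dz":0,"spin":0,"jaw":0}]'; python3 -m jog '[{"dx":0,"dy":0,"dz":0.002,"spin":0,"jaw":0},{"dx":0,"dy":0,"dz":0.001,"spin":0,"jaw":0},{"dx":0,"dy":0,"dz":0,"spin":0,"jaw":0}]'
```

```text
time: 17.25
ee_pos: [545.6, 6.3, 113.9]
ee_rot: [0.999, 0.053, -0.0, 0.0]
wrist_force: [-1.4, 0.7, -0.2]
opening: -0.002
time: 17.55
ee_pos: [545.7, 6.4, 111.3]
ee_rot: [0.999, 0.053, 0.0, -0.0]
wrist_force: [-0.2, 0.9, -0.0]
opening: 0.004
```

```bash
python3 -m jog '[{"dx":0,"dy":0,"dz":0.001,"spin":0,"jaw":0},{"dx":0,"dy":0,"dz":0.001,"spin":0,"jaw":0},{"dx":0,"dy":0,"dz":0,"spin":0,"jaw":0}]'; python3 -m jog '[{"dx":0,"dy":0,"dz":0.001,"spin":0,"jaw":0},{"dx":0,"dy":0,"dz":0.001,"spin":0,"jaw":0},{"dx":0,"dy":0,"dz":0,"spin":0,"jaw":0}]'
```

```text
time: 17.85
ee_pos: [545.8, 6.4, 111.0]
ee_rot: [0.999, 0.053, 0.001, 0.0]
wrist_force: [-6.3, 0.8, 17.2]
opening: 0.002
time: 18.15
ee_pos: [545.9, 6.4, 110.9]
ee_rot: [0.999, 0.054, 0.001, 0.0]
wrist_force: [-14.0, 2.7, 34.7]
opening: -0.001
```

Pressed with 17 N, then 35 N, with contact at the expected height. Retracting and checking.

```bash
python3 -m jog '[{"dx":0,"dy":0,"dz":0,"spin":0,"jaw":0},{"dx":0,"dy":0,"dz":-0.01,"spin":0,"jaw":0},{"dx":0,"dy":0,"dz":-0.04,"spin":0,"jaw":0},{"dx":0,"dy":0,"dz":-0.05,"spin":0,"jaw":0},{"dx":0,"dy":0,"dz":-0.04,"spin":0,"jaw":0},{"dx":0,"dy":0,"dz":0,"spin":0,"jaw":0},{"dx":0,"dy":0,"dz":0,"spin":0,"jaw":0}]'
python3 - <<'E'
from lev import *
lev();print(ctrl.state()['wrist_force'],ctrl.state()['time'])
im,_=cap('side');cv2.imwrite('pics/g9.png',cv2.resize(im[130:350,230:500],None,fx=2.7,fy=2.7,interpolation=2)[:,:,::-1])
E
```

```text
time: 18.85
ee_pos: [546.0, 6.6, 248.4]
ee_rot: [0.999, 0.053, 0.001, -0.001]
wrist_force: [0.1, 0.3, -0.6]
opening: 0.001
side -180 46 z 58.98693759405376 y [-21.5  19.6] x -179.02597190633182
side -160 86 z 58.6452540361264 y [-21.1  18.5] x -169.98986686949226
side -140 83 z 58.56388318509141 y [-19.6  20.1] x -149.45561374593692
side -120 85 z 59.19572461892085 y [-19.2  20.2] x -129.84558108900572
side -100 51 z 59.28943876897097 y [-19.   -2.6] x -108.82764670700391
side -80 45 z 59.87717738869355 y [-19.6  -3.8] x -89.97958584088114
side -60 43 z 59.70480497182746 y [-18.8  -3.2] x -69.73883439656534
side -40 47 z 59.09570740271465 y [-19.8  17.5] x -49.241968638719236
side -20 38 z 58.44351253669009 y [-20.3  20. ] x -29.88493654533614
side 0 52 z 56.12067808297502 y [-22.5  10.6] x -9.873166952957126
side 20 33 z 57.85683400218909 y [-18.8   6.5] x 10.528986988100726
top -180 47 z 60.39730905172587 y [-20.2  21. ] x -178.09942410720294
top -160 106 z 58.5055798488205 y [-20.9  21.4] x -169.70436234776543
top -140 108 z 59.384749477963624 y [-20.4  21.7] x -149.74168031238375
top -120 104 z 60.96324386965216 y [-19.7  19.8] x -129.87376155330728
top -100 56 z 61.23493338158312 y [-19.2  17.9] x -109.94843417125229
top -80 60 z 60.66034872007026 y [-18.9  18.3] x -89.59379261979954
top -60 28 z 60.26383341857627 y [-13.4  19.3] x -69.80913575052394
[-1.  -0.1 -1.3] 18.95
```

View pics/g9.png

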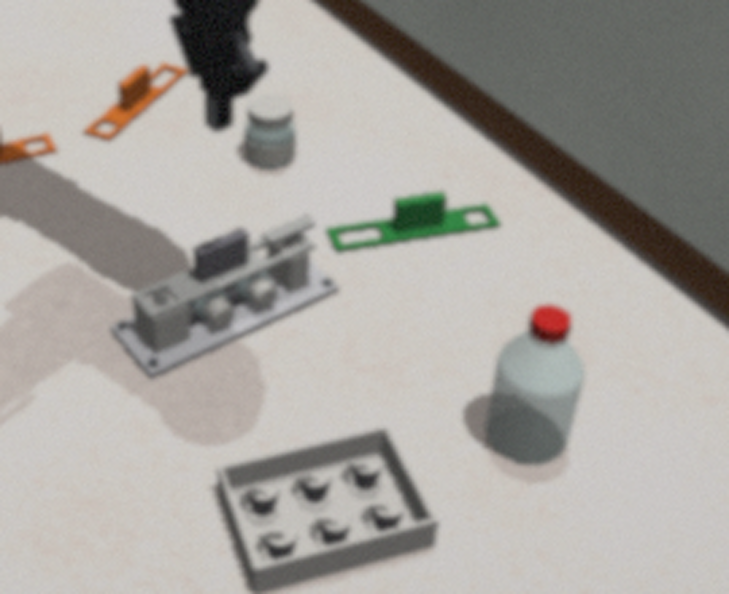

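The bar lies flat under the stud's head at (290,238) with the peg in its hole at (160,297). The tray, bottle and jar look untouched and the arm is clear.

```bash
python3 -c "
from rig import ctrl
print(ctrl.close_job())"
```

```text
the job is handed in; nothing more can be done
None
```

The steel bar is seated on the cradle: hooked under the stud's head, with the peg in its square hole, released, and pressed down. I handed the job in at about 19 s; no verdict is reported.

**How it went:** I gripped the bar by its fin. The tool cannot tilt, so I pressed the bar's underside on the top of the stud's head until it had turned about 21° in the grip, eye end down. I then passed the strip at its tip down beyond the head, drew it under and levelled the bar along an arc. After letting go, I pressed on the fin with 17 N, then 35 N.

**Last checks:**
- **Level:** the plate's top measured 58–61 mm along nearly its whole length (60 expected).
- **Position:** the hole end was 178–179 mm from the stud (178.5 expected), and the bar was centred on the cradle to about 1 mm.
- **Surroundings:** in the last picture the tray, bottle and jar look unmoved (judged by eye, not measured), and the arm was clear.

**Disagreements:**
- The two cameras differed by 1–2 mm in height.
- The held bar appeared about 2.3 mm off the tool's centre line, so I corrected for it before hooking.
- My first measurement of the tilted bar was taken while the arm was still settling, so I repeated it.
- The side camera read 56–58 mm near the stud. That stretch probably mixes in the block's top (55 mm), seen through the eye.

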